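Draw out the blue slide tray with the pull hook

ROBOT

A 7-joint arm with a two-finger parallel gripper is mounted at the origin on the work surface. World frame = base frame: x ahead of the robot, y to its left, z up, the work surface at z = 0. Lengths are in m, angles in rad, forces in N, time in s.
With the tool pointing down it reaches from about 0.4 to 0.85 m from the base axis. Payload 10.4 kg.
Tool frame: the origin (TCP) lies between the finger pads; the fingertips stand 22 mm ahead of it and the grasp point (between the pads) lies 3 mm ahead of it; z points along the fingers, y is the line along which they close (so a half turn about z gives the same grasp; the last joint's range is limited). The gripper opens to 85 mm and grips with 20 to 120 N. Pads are 22 mm wide; open, the fingers measure 114 mm over their backs; the gripper's body (76 mm by 85 mm) begins 54 mm behind the grasp point. The pads swing forward as they close: fully open they stand 13 mm farther back than shut.
Start: joints at [-1.342, 0.332, -0.065, 1.46, 0.022, 1.35, -0.088], TCP at [0.156, 0.605, 0.253] pointing down, gripper open.
Joint ranges: [-2.6, 2.6], [-0.5, 2.12], [-1.47, 1.34], [0.16, 2.42], [-1.27, 4.41], [0.06, 2.06], [-2.6, 2.6]. Speed limits (rad/s): [2.22, 2.22, 2.79, 2.79, 3.14, 3.14, 3.14].

INTERFACE

Orientations are given as a unit quaternion [x, y, z, w].
In Python, from workcell import manip, camera, ticket, boxes_of, outline_of gives the robot as it stands.
- The arm moves only by the tool carry_out, never from a script. Its argument "deltas" is a list of rows, each a list of 5 numbers: the shift along the tool's x, y, z as a fraction of full scale, then the turn about the tool's z as a fraction of full scale, then the opening, from -1 (shut) to 1 (fully open), so that 0 is half open. In form: [[tx, ty, tz, spin, gripper], ...]. A call has 1 to 20 rows; each row is the pose to reach, as a shift and turn from the pose commanded when the call began, along the tool's axes at that moment; what a row does not reach only later rows make up. Full scale, the value 1, is 150 mm for a shift and 30 degrees for a turn. A row lasts 1/8 s, in which the tool goes at most 62.5 mm and 10.7 degrees, less where a joint would pass 70% of its speed; a pose out of reach is approached as far as the arm can. A call with a number of a shift or a turn outside -1 to 1 is refused whole. A call with a gripper value outside its range is refused whole. The fingers move at their own pace and stop on an object; "force" is the grip in N (left out, the last holds). Time passes only in rows, so rows that repeat a pose let the fingers close. It gives the time, the measured TCP pose, the force, the opening and the grip force at its end, in the units of the state.
- manip.get_obs(): the state, without advancing time (a new reading comes with each control period).
- camera(name): name is "scene" or "top"; returns a dict with "img" (420x560x3 uint8, red, green, blue), "depth" (420x560 float32, m along the optical axis (not along the pixel's ray), 0 where there is no reading), "vertical_fov" (degrees; the focal length in pixels is half the picture's height over the tangent of half this angle, whatever the lens; pixels are square), "cx", "cy" (the principal point, pixels), "R" (3x3) and "t" (3): a world point X has camera coordinates R X + t. Camera axes: x right, y down, z forward; pixel columns grow to the right and rows downward; lengths in m; the calibration is good to about 2 mm. A picture is of the moment at which its call begins.
- ticket.hand_in(): hands the job in; it is judged then, once.
Trained networks look in a picture, given as the dict that the camera call returned (one of the last four; its "shot" number tells which), for a name from the list of things; names that differ only in an ending like _2 or _b are one class to them, and where a whole thing is asked for, a point or a joint stands for the part that bears it (a point fixed in the world has none). Each returns a list of dicts, best first, with "conf" (0 to 1); they miss things now and then, are a little off and sometimes report something else, mostly with a low value. They report only what shows in the picture. A call takes as long as a camera call. They do not tell look-alikes from the thing itself.
- boxes_of(query, picture): "position" ([x, y, z] in m, in world coordinates, good to about 4 mm: the middle of the surface that is visible of it).
- outline_of(query, picture): "region" (420x560 bool, what is visible of it).
The state is a dict: "clock": time; "joint_pos": joint angles; "joint_velocities": joint speeds; "tau": joint torques, N m; "position": TCP position; "ee_rot": TCP orientation; "ft_force": force on the tool from outside, world axes, zero at the start; "torque": the same for the moment, N m; "grip_width": opening from 0.0 (shut) to 1.0 (fully open); "grasp_force": force on a finger pad.
Only numpy, scipy, OpenCV 4.12 (cv2) and the standard library are available. Lean on these libraries where they do the work, as an engineer would, in place of code of your own. Each camera call takes 0.05 s, during which the arm holds its last target. There are 200 camera calls.

TASK

Take the red-handled pull hook from its rest, hook it into the finger hole of the blue-tabbed slide tray, draw the tray slowly straight out until it bears firmly against its stop and hold it so for a moment, without ever pulling hard or touching the cabinet or trays with the gripper. Leave the tray fully out and the other trays shut, lay the hook back in its rest the way it lay, and disturb nothing else on the desk.

Things in the scene. Friction and masses are not known exactly. Their poses are not given: they have to be found in the camera images.
- hook: pull hook, 0.14 kg. Origin: centre of its red handle; x along it to the hooked end, z up as it lies. Handle a bar 110 long (x -60 to 50), 16 wide, 18 high: grip it across its width near the origin. An 8 mm steel rod runs on at handle height to x = 135, there turns down to the tip. It lies level in the rest, origin above the rest's origin (within 6 along x), 61 above the desk.
- hook_tip (a point): centre of the hook's round tip (radius 4), at (130, 0, -40) in the hook's frame; the lowest point of the hook is 4 below it.
- rest: grey hook rest fixed on the desk, base 150 x 50 x 6. Origin on the desk under the handle's centre; x to the hooked end. Two uprights 8 thick with notches open at the top, 10 deep: at x = -50 one 22 wide, floor 52 high, for the handle; at x = 72 one 17 wide, floor 57 high, for the rod. The hook's origin is then 61 above the desk.
- cabinet: grey steel slide-tray cabinet, fixed, 250 deep, 200 wide, 95 high. Origin on the desk at the middle of its front; x into it, z up. Trays slide out along -x. Three trays one above the other, each with a level tab 46 wide, 4 thick, 48 out in front, with a finger hole 22 in diameter through it. Tabs staggered: lowest white (y = 60), middle blue (y = 0), top yellow (y = -60); clear below them.
- tray_blue_hole (a point): centre of the blue tab's finger hole, level with the tab's upper face, 43.5 above the desk; at x = -25 in the cabinet's frame when the tray is home. The tab reaches 23 all round it. Against the stop the pull on it rises by several N per mm: a steady 8 N or more, held for half a second, is firm; over 20 N is hard and breaks the tab.
- tray_white_hole (a point): centre of the white tab's hole, upper face, 17.5 above the desk (lowest tray, stays shut).
- tray_yellow_hole (a point): centre of the yellow tab's hole, upper face, 69.5 above the desk (top tray, stays shut).
- slide_box: bystander: green box for slides, 167 x 87 x 34, origin under its centre.
- book: bystander: pink textbook, 175 x 245 x 34, origin under its centre.
- pen: bystander: blue pen, 137 long, 9 thick, origin under its middle.
- oil_bottle: bystander: amber dropper bottle, 30 in diameter, 65 high, origin under its centre.
- specimen_jar: bystander: clear jar with white lid, 60 in diameter, 70 high, origin under its centre.
- petri_dish: bystander: petri dish, 92 in diameter, 18 high, origin under its centre.
- coverslip_box: bystander: small blue and white box, 47 x 33 x 19, on top of the cabinet, origin under its centre.
- tray_blue: the blue-tabbed tray, 186 wide, axes as the cabinet's; its origin is at the cabinet's when it is home and moves along the cabinet's -x as it comes out. It starts 0 to 24 out. Its hard stop is set differently in every cabinet: it comes at 100 to 112 out and must be felt. It slides with a steady drag of 4 to 5 N and stays where it is left. Slowly: below 150 mm/s.
Mind the look-alikes: they are no part of the job. Of the things shaped like the hook, the red one is meant.

How it is judged:
On the way, in this order (a step that is already met when the one before it is completed fails the run):
1. the hook is lifted out of its rest (z of hook in the frame of rest above 0.085 m and contact force between the fingers and hook above 1 N), for 0.1 s.
2. the hook's tip is in the blue tab's finger hole (horizontal distance between hook_tip and tray_blue_hole below 0.009 m and z of hook_tip in the frame of tray_blue_hole below -0.004 m and not (x of tray_blue_hole in the frame of cabinet below -0.065 m)), for 0.1 s.
3. the hook in the hole holds the blue tray firmly (about 8 N or more) against its stop for a moment (x of tray_blue_hole in the frame of cabinet below -0.121 m and horizontal distance between hook_tip and tray_blue_hole below 0.014 m and linear speed of tray_blue below 0.01 m/s and contact force between hook and cabinet above 7.5 N), for 0.25 s.
At the end, for the whole second after the job is handed in: The blue tray is still fully out (at least 97 mm), the white and yellow trays have not moved (4 mm), and the hook lies still and level in both notches of its rest, hooked end the same way as at the start, within 16 mm along the rest of its middle, 7 mm sideways and 4 mm in height (x of tray_blue_hole in the frame of cabinet below -0.122 m and x of hook in the frame of rest between -0.016 and 0.016 m and y of hook in the frame of rest between -0.007 and 0.007 m and z of hook in the frame of rest between 0.057 and 0.065 m and x of hook_tip in the frame of rest above 0.1 m and angle between hook's own z axis and vertical below 0.1 rad and distance of each of tray_white_hole, tray_yellow_hole from where it was at the start of the episode below 0.004 m and linear speed of each of hook, tray_blue below 0.01 m/s); the robot touches nothing.
It fails at once if the hook bears on the cabinet or its trays with more than 20 N (contact force between hook and cabinet above 20 N).
It fails at once if the blue tray is moved faster than 0.15 m/s (linear speed of tray_blue above 0.15 m/s).
It fails at once if the gripper or arm touches the cabinet or its trays (contact force between any of the fingers, the arm and cabinet above 1 N).
It fails at once if the white or yellow tray is pulled out (more than 10 mm) (distance of any of tray_white_hole, tray_yellow_hole from where it was at the start of the episode above 0.01 m).
It fails at once if a bystander is moved more than 15 mm (distance of any of slide_box, book, pen, oil_bottle, specimen_jar, petri_dish, coverslip_box from where it was at the start of the episode above 0.015 m).
It also fails if it takes over 56 s, if anything falls off the work surface, if the arm or the gripper's body presses on something with over 40 N, if the wrist force passes 120 N, or if a joint passes its speed limit or range.

## Working session

There is one attempt and no reset: what is moved stays moved. The work goes in short steps, Python scripts to look and compute and a tool call to move; the robot and the scene stay as the last step left them, time stands still between calls to the robot, and variables do not carry over. Pictures are saved under pics/ and viewed, at most 10 in all, crops included, and the job is handed in when it is done.

Besides the shell and the picture viewer there is one more tool, called after "Call:" as a command line: name --pt "numbers of a row" for each row, then --argument value for the rest. carry_out: Moves the arm, as the interface text tells. Its arguments: {"type":"object","properties":{"deltas":{"type":"array","items":{"type":"array","items":{"type":"number"}}},"force":{"type":"number"}},"required":["deltas"]}

```bash
mkdir -p pics; cat > h.py <<'E'
import numpy as np, cv2
from workcell import manip, camera, ticket, boxes_of, outline_of
def cloud(p):
    f=210/np.tan(np.radians(p["vertical_fov"])/2)
    v,u=np.mgrid[0:420,0:560]; d=p["depth"]
    c=np.stack([(u-p["cx"])/f*d,(v-p["cy"])/f*d,d],-1)
    return (c-p["t"])@p["R"]
def save(p,n): cv2.imwrite(f"pics/{n}.png",p["img"][:,:,::-1])
E
python3 - <<'E'
from h import *
o=manip.get_obs(); print(o)
for n in("scene","top"):
    p=camera(n); save(p,n+"1")
    print(n,p["vertical_fov"],p["cx"],p["cy"],(-p["R"].T@p["t"]).round(3))
    for q in("hook","hook_tip","rest","cabinet","tray_blue_hole","tray_white_hole","tray_yellow_hole","pen","oil_bottle","specimen_jar","petri_dish","coverslip_box","book","slide_box"):
        print(q,[(np.round(b["position"],3).tolist(),round(b["conf"],2)) for b in boxes_of(q,p)][:4])
E
```

```text
{'clock': 0.0, 'joint_pos': array([-1.34160743,  0.33286037, -0.06472754,  1.46097615,  0.02160448,
        1.349898  , -0.08850898]), 'joint_velocities': array([ 0.00018888, -0.0007141 , -0.00079341,  0.00054408,  0.0006064 ,
       -0.00067486, -0.00278846]), 'tau': array([-8.85331538e-04, -6.25443721e+01,  4.85813257e-02, -3.91598153e+01,
        1.61574717e-02,  9.81093297e-03, -2.35979479e-05]), 'position': array([0.1556113 , 0.60494718, 0.25250653]), 'ee_rot': array([ 1.25542394e-01,  9.92087992e-01, -7.20567948e-04, -5.88654016e-05]), 'ft_force': array([-0.25877454, -0.015748  ,  0.09220422]), 'torque': array([-0.05595672,  0.03656577, -0.01537583]), 'grasp_force': 0.0, 'grip_width': 0.9961466420879237}
scene 53.67088568871847 277.1224801701822 210.4444344356396 [ 1.173 -0.26   0.985]
hook [([0.503, -0.242, 0.067], 0.9), ([0.359, -0.003, 0.011], 0.79)]
hook_tip [([0.354, 0.002, 0.015], 0.84), ([0.504, -0.244, 0.07], 0.7), ([0.503, 0.226, 0.033], 0.61)]
rest [([0.496, -0.251, 0.003], 0.76)]
cabinet [([0.834, -0.044, 0.094], 0.72)]
tray_blue_hole [([0.655, -0.066, 0.041], 0.64),
[... 710 characters left out ...]
4, 0.068], 0.54)]
hook_tip [([0.356, 0.004, 0.013], 0.66), ([0.486, -0.242, 0.068], 0.55)]
rest [([0.49, -0.236, 0.005], 0.93)]
cabinet [([0.798, -0.036, 0.095], 0.67)]
tray_blue_hole [([0.677, -0.056, 0.051], 0.87)]
tray_white_hole [([0.652, -0.01, 0.019], 0.67), ([0.69, -0.106, 0.076], 0.37)]
tray_yellow_hole [([0.688, -0.104, 0.076], 0.92)]
pen [([0.296, 0.297, 0.007], 0.67)]
oil_bottle [([0.707, 0.296, 0.04], 0.57)]
specimen_jar [([0.722, -0.331, 0.068], 0.76)]
petri_dish [([0.631, 0.372, 0.018], 0.92), ([0.447, -0.567, 0.029], 0.45)]
coverslip_box [([0.752, 0.008, 0.114], 0.78)]
book [([0.447, -0.57, 0.034], 0.59)]
slide_box [([0.489, 0.222, 0.032], 0.89), ([0.296, 0.297, 0.007], 0.23)]
```

View pics/scene1.png

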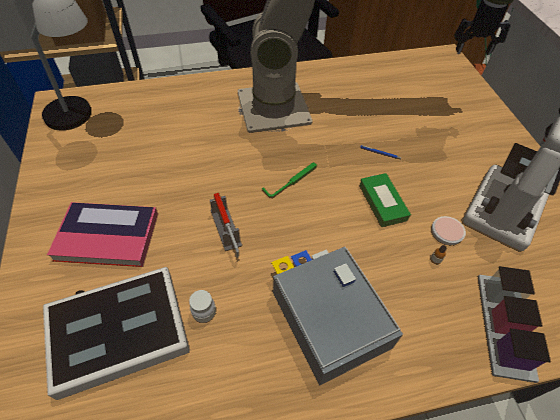

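View pics/top1.png

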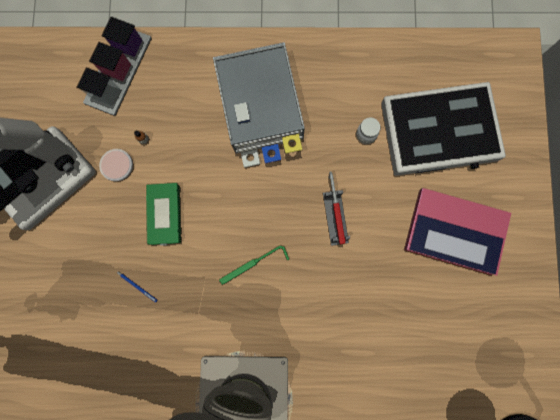

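The scene view shows the red hook in its rest at about (222,215) and the blue tab at (301,259). In the top view, the hook runs from (343,243) to (332,172), and the blue tab is at (272,155). The green hook is the look-alike. The two cameras disagree by about 20 mm in x, so I'll compare their point clouds.

```bash
cat > m.py <<'E'
from h import *
def meas(n,name=None):
    p=camera(n); C=cloud(p); hsv=cv2.cvtColor(p["img"],cv2.COLOR_RGB2HSV).astype(int)
    ok=p["depth"]>0; H,S,V=hsv[...,0],hsv[...,1],hsv[...,2]
    X,Y,Z=C[...,0],C[...,1],C[...,2]
    def box(lo,hi): return ok&np.all((C>lo)&(C<hi),-1)
    print(n)
    t=box([.3,-.5,-.05],[.7,.3,.012])&(S>60); print(" table z",np.median(Z[t]).round(4))
    r=((H<6)|(H>174))&(S>170)&box([.35,-.4,.04],[.65,-.1,.3])
    q=C[r]; print(" red",len(q),q.mean(0).round(4),"med z",np.median(q[:,2]).round(4))
    qt=q[q[:,2]>np.percentile(q[:,2],60)-.004]
    rc=cv2.minAreaRect(qt[:,:2].astype(np.float32)*1000); print(" red rect",rc)
    c=box([.6,-.3,.085],[1.1,.2,.103])
    rc=cv2.minAreaRect(C[c][:,:2].astype(np.float32)*1000); print(" cab",rc,np.median(C[c][:,2]).round(4)); print(cv2.boxPoints(rc).round(0).tolist())
    for nm,m in(("blue",(H>105)&(H<125)&(S>150)&box([.5,-.2,.03],[.8,.1,.06])),("yellow",(H>20)&(H<35)&(S>150)&box([.5,-.25,.055],[.8,.1,.09]))):
        q=C[m]; rc=cv2.minAreaRect(q[:,:2].astype(np.float32)*1000); print(" ",nm,len(q),q.mean(0).round(4),rc)
    return p,C
if __name__=="__main__":
    for n in("scene","top"):
        p,C=meas(n)
        for q in("book","petri_dish"):
            r=outline_of(q,p)[0]["region"]&(p["depth"]>0); print(q,C[r].mean(0).round(4))
        print(p["R"].round(4).tolist())
E
python3 m.py
```

```text
scene
 table z -0.0006
 red 157 [ 0.4689 -0.2477  0.069 ] med z 0.0691
 red rect ((468.9643859863281, -247.5349578857422), (107.17841339111328, 14.175676345825195), 7.9307427406311035)
 cab ((815.909912109375, -29.91265869140625), (251.1970977783203, 200.218017578125), 12.981972694396973) 0.0941
[[671.0, 39.0], [716.0, -156.0], [961.0, -99.0], [916.0, 96.0]]
  blue 127 [ 0.6529 -0.0677  0.0446] ((654.9375610351562, -66.82901000976562), (30.82274055480957, 45.67689895629883), 12.338067054748535)
  yellow 190 [ 0.6771 -0.1232  0.0707] ((678.7465209960938, -122.47367095947266), (37.72671890258789, 45.80668258666992), 13.189685821533203)
book [ 0.4656 -0.57    0.0312]
petri_dish [0.6376 0.3715 0.0155]
[[0.214, 0.9767, 0.0166], [0.7856, -0.162, -0.5972], [-0.5806, 0.1409, -0.8019]]
top
 table z 0.0006
 red 227 [ 0.4667 -0.2472  0.0702] med z 0.0703
 red rect ((466.74700927734375, -247.3034210205078), (103.85013580322266, 15.194661140441895), 8.933381080627441)
 cab ((816.05859375, -29.700408935546875), (257.62738037109375, 200.35321044921875), 13.031318664550781) 0.0956
[[668.0, 39.0], [713.0, -156.0], [964.0, -98.0], [919.0, 97.0]]
  blue 187 [ 0.6618 -0.0651  0.0459] ((661.9935913085938, -65.65576171875), (44.40653610229492, 43.194557189941406), 14.681296348571777)
  yellow 19 [ 0.6885 -0.1184  0.0719] ((684.9095458984375, -123.8535385131836), (42.33234405517578, 33.006954193115234), 19.78055763244629)
book [ 0.4959 -0.2434  0.0617]
petri_dish [0.6337 0.3737 0.0164]
[[0.0106, -0.9999, -0.0128], [-0.9901, -0.0087, -0.1404], [0.1403, 0.0142, -0.99]]
```

```bash
cat >> h.py <<'E'
from scipy.spatial.transform import Rotation as Rn
A=np.radians(13.0); CX=np.array([np.cos(A),np.sin(A)]); CY=np.array([-CX[1],CX[0]]); CO=np.array([.816,-.0298])-.125*CX
def tocab(xy): d=np.asarray(xy)-CO; return np.stack([d@CX,d@CY],-1)
def plan(pts,pos=None,R=None):
    "pts: list of (x,y,z,yaw deg of tool x); chain of calls, each from the last"
    o=manip.get_obs(); pos=o["position"] if pos is None else pos; R=Rn.from_quat(o["ee_rot"]).as_matrix() if R is None else R
    for x,y,z,w in pts:
        t=np.array([x,y,z]); now=np.degrees(np.arctan2(R[1,0],R[0,0])); dw=(w-now+180)%360-180
        print((R.T@(t-pos)/.15).round(4).tolist(),"spin",round(-dw/30,3),"dist",np.linalg.norm(t-pos).round(3))
        pos=t; R=Rn.from_euler('z',dw,degrees=True).as_matrix()@R
E
python3 - <<'E'
from h import *
for n in("top","scene"):
    p=camera(n);C=cloud(p);hsv=cv2.cvtColor(p["img"],cv2.COLOR_RGB2HSV).astype(int);H,S=hsv[...,0],hsv[...,1]
    m=(H>105)&(H<125)&(S>150)&np.all((C>[.5,-.2,.03])&(C<[.8,.1,.06]),-1)
    q=tocab(C[m][:,:2]); print(n,"blue cab x",np.percentile(q[:,0],[0,3,50,97,100]).round(4),"y",np.percentile(q[:,1],[0,3,50,97,100]).round(4))
    v,u=np.nonzero(m); k=np.zeros(m.shape,np.uint8); cv2.fillConvexPoly(k,cv2.convexHull(np.stack([u,v],1).astype(np.int32)),1)
    hole=cv2.erode(k,np.ones((3,3)))*(~m); vv,uu=np.nonzero(hole)
    f=210/np.tan(np.radians(p["vertical_fov"])/2)
    n_,l,st,ce=cv2.connectedComponentsWithStats(hole.astype(np.uint8))
    for i in range(1,n_):
        if st[i,4]>8:
            r=np.array([(ce[i,0]-p["cx"])/f,(ce[i,1]-p["cy"])/f,1])@p["R"]; c=-p["R"].T@p["t"]
            P=c+r*(.0435-c[2])/r[2]; print(st[i,4],P.round(4),tocab(P[:2]).round(4))
    C2=C[np.all((C>[.54,-.3,.05])&(C<[.66,-.15,.075]),-1)]
    print("rod",len(C2),cv2.fitLine(C2[:,:2].astype(np.float32),cv2.DIST_HUBER,0,.01,.01).ravel().round(4),C2[:,0].max(),C2[:,2].mean().round(4)) if len(C2)>5 else 0
plan([(.28,.53,.26,137),(.38,.42,.26,110),(.45,.30,.26,82),(.49,.16,.26,55),(.50,.02,.25,32),(.49,-.12,.24,8.5),(.473,-.2467,.2,8.5)])
E
```

```text
top blue cab x [-0.0552 -0.0541 -0.0323 -0.0124 -0.0112] y [-0.0218 -0.0207  0.0006  0.0206  0.0218]
60 [ 0.6621 -0.0655  0.0435] [-0.033  -0.0002]
rod 134 [ 0.9853  0.1708  0.5641 -0.2329] 0.6098367330671078 0.0639
scene blue cab x [-0.0557 -0.055  -0.0441 -0.0253 -0.0231] y [-0.0225 -0.0215  0.0006  0.0212  0.0231]
44 [ 0.6594 -0.066   0.0435] [-0.0357 -0.    ]
rod 153 [ 0.9879  0.1553  0.5638 -0.2325] 0.6101125320874731 0.0613
[-0.9277, -0.2797, -0.0444] spin 0.952 dist 0.146
[-0.9877, -0.0817, -0.0] spin 0.9 dist 0.149
[-0.9114, 0.1649, -0.0] spin 0.933 dist 0.139
[-0.8871, 0.394, -0.0] spin 0.9 dist 0.146
[-0.7263, 0.5899, 0.0667] spin 0.767 dist 0.141
[-0.5511, 0.7562, 0.0667] spin 0.783 dist 0.141
[-0.2369, 0.8186, 0.2667] spin -0.0 dist 0.134
```

Call:
carry_out --pt "-0.31 -0.09 -0.015 0.32 1" --pt "-0.62 -0.19 -0.03 0.64 1" --pt "-0.93 -0.28 -0.045 0.95 1" --pt "-0.93 -0.28 -0.045 0.95 1" --force 100

```text
clock: 2.4
position: [0.2849, 0.5274, 0.2606]
ee_rot: [0.37, 0.929, 0.0, 0.001]
ft_force: [-1.0, -0.2, -0.7]
grip_width: 1.005
grasp_force: 0.0
```

Call:
carry_out --pt "-0.33 -0.03 0 0.3 1" --pt "-0.66 -0.055 0 0.6 1" --pt "-0.99 -0.08 0 0.9 1" --pt "-0.99 -0.08 0 0.9 1"

```text
clock: 2.9
position: [0.3837, 0.4171, 0.2604]
ee_rot: [0.576, 0.818, 0.0, 0.001]
ft_force: [0.7, 0.5, -0.9]
grip_width: 1.001
grasp_force: 0.0
```

Call:
carry_out --pt "-0.3 0.055 0 0.31 1" --pt "-0.6 0.11 0 0.62 1" --pt "-0.91 0.165 0 0.93 1" --pt "-0.91 0.165 0 0.93 1"

```text
clock: 3.4
position: [0.4524, 0.298, 0.2604]
ee_rot: [0.755, 0.656, 0.0, 0.0]
ft_force: [-0.1, 0.4, -0.2]
grip_width: 1.001
grasp_force: 0.0
```

Call:
carry_out --pt "-0.3 0.13 0 0.3 1" --pt "-0.6 0.26 0 0.6 1" --pt "-0.89 0.39 0 0.9 1" --pt "-0.89 0.39 0 0.9 1"

```text
clock: 3.9
position: [0.4914, 0.1581, 0.2604]
ee_rot: [0.887, 0.462, 0.0, 0.0]
ft_force: [-0.2, 0.8, 1.0]
grip_width: 0.999
grasp_force: 0.0
```

```bash
python3 - <<'E'
from h import *
o=manip.get_obs();print(o["clock"],o["position"],o["joint_pos"].round(2),Rn.from_quat(o["ee_rot"]).as_matrix().round(3).tolist())
plan([(.50,.02,.25,32),(.49,-.12,.24,8.8),(.473,-.2467,.18,8.8)])
E
```

```text
3.9 [0.49138576 0.15814612 0.2604005 ] [-0.85  0.08  0.48  1.76 -0.04  1.31 -0.97] [[0.574, 0.819, 0.001], [0.819, -0.574, 0.0], [0.0, 0.001, -1.0]]
[-0.7215, 0.5753, 0.0693] spin 0.767 dist 0.139
[-0.5512, 0.7561, 0.0668] spin 0.773 dist 0.141
[-0.2414, 0.8172, 0.4003] spin -0.0 dist 0.141
```

Call:
carry_out --pt "-0.24 0.19 0.02 0.26 1" --pt "-0.48 0.38 0.045 0.52 1" --pt "-0.72 0.575 0.07 0.77 1" --pt "-0.72 0.575 0.07 0.77 1"

```text
clock: 4.4
position: [0.4999, 0.0208, 0.2496]
ee_rot: [0.961, 0.276, 0.0, 0.0]
ft_force: [-0.4, 0.9, 0.7]
grip_width: 0.996
grasp_force: 0.0
```

Call:
carry_out --pt "-0.18 0.25 0.02 0.26 1" --pt "-0.37 0.5 0.045 0.52 1" --pt "-0.55 0.755 0.067 0.775 1" --pt "-0.55 0.755 0.067 0.775 1"

```text
clock: 4.9
position: [0.4902, -0.1185, 0.2395]
ee_rot: [0.997, 0.077, 0.0, 0.0]
ft_force: [0.5, 1.0, -0.2]
grip_width: 0.999
grasp_force: 0.0
```

Call:
carry_out --pt "-0.08 0.27 0.13 0 1" --pt "-0.16 0.54 0.27 0 1" --pt "-0.24 0.817 0.4 0 1" --pt "-0.24 0.817 0.4 0 1" --pt "-0.24 0.817 0.4 0 1"

```text
clock: 5.52
position: [0.4748, -0.2417, 0.1793]
ee_rot: [0.997, 0.08, -0.0, -0.0]
ft_force: [1.0, 0.1, -0.6]
grip_width: 0.999
grasp_force: 0.0
```

```bash
python3 - <<'E'
from h import *
o=manip.get_obs();print(o["clock"],o["position"],o["joint_pos"].round(2),o["ft_force"])
p=camera("scene");save(p,"s2");C=cloud(p)
cv2.imwrite("pics/s2c.png",cv2.resize(p["img"][150:280,140:300,::-1],None,fx=4,fy=4))
plan([(.473,-.2467,.1,8.8),(.473,-.2467,.066,8.8)])
E
```

```text
5.525 [ 0.47479495 -0.24167059  0.17934644] [-0.35  0.23  0.85  1.84 -0.19  1.16 -0.85] [ 0.97127973  0.09399831 -0.64342716]
[-0.018, 0.0318, 0.5306] spin 0.011 dist 0.08
[-0.0001, 0.0002, 0.2267] spin -0.0 dist 0.034
```

View pics/s2c.png

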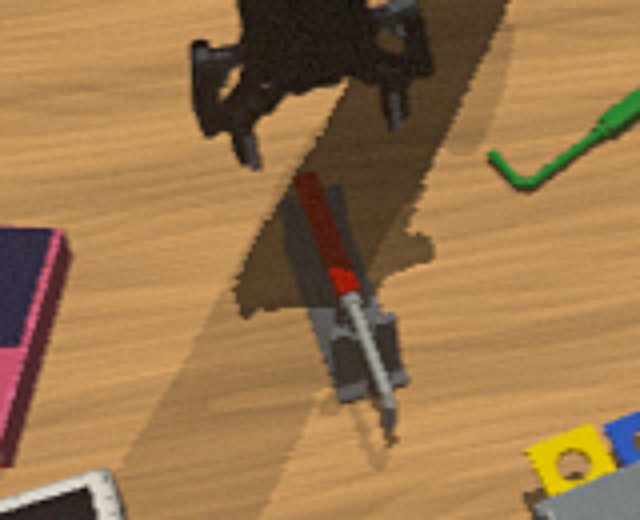

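The gripper is open above the red handle (crop about (325,220)) and its fingers straddle the hook's line. Next I descend.

Call:
carry_out --pt "-0.01 0.015 0.2 0 1" --pt "-0.018 0.032 0.4 0.01 1" --pt "-0.018 0.032 0.53 0.01 1" --pt "-0.018 0.032 0.53 0.01 1" --pt "-0.018 0.032 0.53 0.01 1"

```text
clock: 6.2
position: [0.4723, -0.2492, 0.101]
ee_rot: [0.997, 0.075, 0.001, 0.0]
ft_force: [0.4, -0.7, 0.1]
grip_width: 0.999
grasp_force: 0.0
```

```bash
python3 - <<'E'
from h import *
o=manip.get_obs();print(o["position"],o["ft_force"])
plan([(.473,-.2467,.066,8.8)])
E
```

```text
[ 0.47225643 -0.2492447   0.10097359] [ 0.39836016 -0.71757031  0.12171602]
[0.0071, -0.0161, 0.2332] spin -0.007 dist 0.035
```

Call:
carry_out --pt "0.007 -0.016 0.1 -0.007 1" --pt "0.007 -0.016 0.233 -0.007 1" --pt "0.007 -0.016 0.233 -0.007 1" --pt "0.007 -0.016 0.233 -0.007 1"

```text
clock: 6.7
position: [0.472, -0.2472, 0.0649]
ee_rot: [0.997, 0.076, -0.0, 0.0]
ft_force: [-0.2, 0.1, -0.5]
grip_width: 1.0
grasp_force: 0.0
```

Call:
carry_out --pt "0 0 0 0 -1" --pt "0 0 0 0 -1" --pt "0 0 0 0 -1" --pt "0 0 0 0 -1" --pt "0 0 0 0 -1" --pt "0 0 0 0 -1" --pt "0 0 0 0 -1" --force 100

```text
clock: 7.58
position: [0.4723, -0.247, 0.0654]
ee_rot: [0.997, 0.076, 0.0, -0.0]
ft_force: [-0.7, 0.9, 5.1]
grip_width: 0.166
grasp_force: 97.6
```

Call:
carry_out --pt "0 0 -0.1 0 -1" --pt "0 0 -0.25 0 -1" --pt "0 0 -0.4 0 -1" --pt "0 0 -0.53 0 -1" --pt "0 0 -0.53 0 -1" --pt "0 0 -0.53 0 -1"

```text
clock: 8.32
position: [0.4718, -0.2466, 0.144]
ee_rot: [0.997, 0.076, -0.0, -0.0]
ft_force: [0.2, -0.1, -1.7]
grip_width: 0.168
grasp_force: 97.6
```

```bash
cat > hk.py <<'E'
from h import *
def hook(views=("scene","top"),pr=True):
    "hook points in tool-yaw frame at the TCP"
    for n in views:
        p=camera(n);o=manip.get_obs();C=cloud(p);R=Rn.from_quat(o["ee_rot"]).as_matrix();T=o["position"]
        q=(C-T)@R  # tool coords
        L=q[(p["depth"]>0)&np.all((q>[.052,-.03,-.03])&(q<[.16,.03,.06]),-1)]
        rod=L[L[:,2]<.02]; 
        f=np.polyfit(rod[:,0],rod[:,1],1); g=np.polyfit(rod[:,0],rod[:,2],1)
        end=rod[:,0].max(); d=L[(L[:,2]>.025)]
        print(n,len(rod),"rod y at 0:",f[1].round(4),"yaw",np.degrees(f[0]).round(2),"z top at 60,130",np.polyval(g,[.06,.13]).round(4),"end x",np.percentile(rod[:,0],[98,100]).round(4),"leg",len(d),d.mean(0).round(4) if len(d) else "", d[:,2].max().round(4) if len(d) else "")
        hsv=cv2.cvtColor(p["img"],cv2.COLOR_RGB2HSV).astype(int);H,S=hsv[...,0],hsv[...,1]
        r=((H<6)|(H>174))&(S>150)&np.all((q>[-.09,-.03,-.03])&(q<[.08,.03,.03]),-1)&(p["depth"]>0)
        q=q[r]; print("  red x range",q[:,0].min().round(4),q[:,0].max().round(4)) if len(q) else 0
    return p
E
python3 - <<'E'
from hk import *
p=hook(); save(p,"t3")
p=camera("scene"); cv2.imwrite("pics/s3c.png",cv2.resize(p["img"][130:280,160:340,::-1],None,fx=4,fy=4))
o=manip.get_obs();print(o["clock"],o["position"],o["ft_force"],o["torque"],o["grasp_force"])
E
```

```text
scene 112 rod y at 0: -0.0007 yaw 0.15 z top at 60,130 [0.0007 0.0051] end x [0.1387 0.1404] leg 10 [ 0.1355 -0.0003  0.0347] 0.0422
  red x range -0.0286 0.05
top 63 rod y at 0: -0.0001 yaw -0.32 z top at 60,130 [-0.0043  0.0038] end x [0.1381 0.1405] leg 4 [ 0.1303 -0.0021  0.0342] 0.0398
8.475 [ 0.47162279 -0.24673644  0.14375432] [ 0.2642398   0.64313305 -2.27315169] [0.01423266 0.01563429 0.01987453] 97.61892914772034
```

View pics/s3c.png

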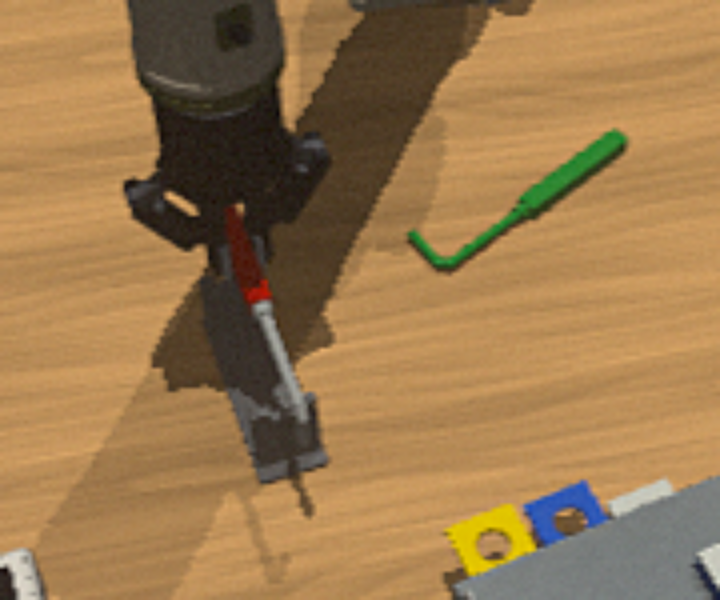

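The hook is level in the grip and its tip hangs near crop (308,512). The blue hole is at crop (570,520). I'll move the tip over it.

```bash
python3 - <<'E'
from h import *
t=CO-.0335*CX-.1305*CX; print(t)
plan([(*t-[.02,.05],.144,13),(*t,.144,13)])
E
```

```text
[ 0.53440705 -0.09481085]
[0.385, -0.6283, -0.0018] spin -0.142 dist 0.111
[0.2049, -0.2948, -0.0001] spin -0.0 dist 0.054
```

Call:
carry_out --pt "0.1 -0.15 0 -0.04 -1" --pt "0.2 -0.32 0 -0.08 -1" --pt "0.3 -0.48 0 -0.12 -1" --pt "0.385 -0.628 0 -0.142 -1" --pt "0.385 -0.628 0 -0.142 -1"

```text
clock: 9.1
position: [0.5153, -0.1428, 0.1438]
ee_rot: [0.993, 0.115, -0.0, -0.0]
ft_force: [0.0, -0.4, -1.3]
grip_width: 0.167
grasp_force: 97.8
```

Call:
carry_out --pt "0.1 -0.15 0 0 -1" --pt "0.205 -0.295 0 0 -1" --pt "0.205 -0.295 0 0 -1" --pt "0.205 -0.295 0 0 -1" --pt "0.205 -0.295 0 0 -1"

```text
clock: 9.72
position: [0.5344, -0.0963, 0.1445]
ee_rot: [0.994, 0.112, -0.0, 0.0]
ft_force: [0.6, 0.1, -0.7]
grip_width: 0.164
grasp_force: 97.8
```

```bash
python3 - <<'E'
from hk import *
hook()
o=manip.get_obs();R=Rn.from_quat(o["ee_rot"]).as_matrix();T=o["position"]
print(o["clock"],T,o["ft_force"],"yaw",np.degrees(np.arctan2(R[1,0],R[0,0])))
tip=T+R@[.1305,0,.0444]; print("tip",tip,tocab(tip[:2]))
p=camera("top");cv2.imwrite("pics/t4c.png",cv2.resize(p["img"][110:220,220:340,::-1],None,fx=5,fy=5))
t=CO-.0335*CX-.1305*CX; plan([(*t,.076,13)])
E
```

```text
scene 119 rod y at 0: 0.0005 yaw -0.04 z top at 60,130 [0.0008 0.006 ] end x [0.1379 0.1399] leg 13 [0.1337 0.0016 0.0365] 0.047
  red x range -0.045 0.0497Traceback (most recent call last):
  File "<stdin>", line 2, in <module>
  File "hk.py", line 9, in hook
    f=np.polyfit(rod[:,0],rod[:,1],1); g=np.polyfit(rod[:,0],rod[:,2],1)
    raise TypeError("expected non-empty vector for x")
TypeError: expected non-empty vector for x
```

```bash
python3 - <<'E'
from hk import *
p=hook(("scene",))
o=manip.get_obs();R=Rn.from_quat(o["ee_rot"]).as_matrix();T=o["position"]
print(o["clock"],T,o["ft_force"],"yaw",np.degrees(np.arctan2(R[1,0],R[0,0])))
tip=T+R@[.1305,0,.0444]; print("tip",tip,tocab(tip[:2]))
cv2.imwrite("pics/s4c.png",cv2.resize(p["img"][190:300,230:360,::-1],None,fx=5,fy=5))
t=CO-.0335*CX-.1305*CX; plan([(*t,.076,13)])
E
```

```text
scene 122 rod y at 0: 0.0001 yaw 0.24 z top at 60,130 [0.0013 0.0059] end x [0.1386 0.1396] leg 11 [0.1337 0.0013 0.037 ] 0.0455
  red x range -0.011 0.0495
9.875 [ 0.53467629 -0.09566424  0.14454925] [-0.74223794  0.43450908 -1.39394954] yaw 12.934618671579411
tip [ 0.66186563 -0.06645134  0.1001523 ] [-0.03342867 -0.00103928]
[-0.0005, -0.0059, 0.457] spin -0.002 dist 0.069
```

View pics/s4c.png

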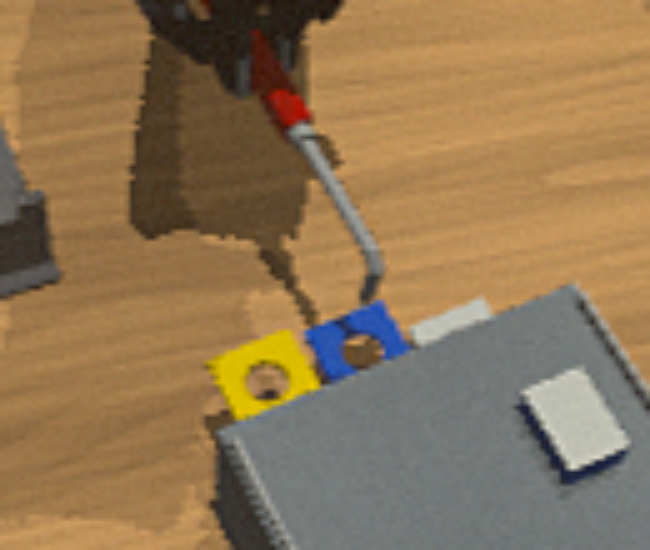

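The tip (crop (368,298)) is above the blue hole (364,350). I'll lower it in stages.

Call:
carry_out --pt "0 -0.005 0.1 0 -1" --pt "0 -0.005 0.2 0 -1" --pt "0 -0.005 0.3 0 -1" --pt "0 -0.005 0.3 0 -1" --pt "0 -0.005 0.3 0 -1"

```text
clock: 10.5
position: [0.5348, -0.0944, 0.0996]
ee_rot: [0.994, 0.113, 0.0, 0.0]
ft_force: [-0.3, -0.5, -0.4]
grip_width: 0.163
grasp_force: 97.8
```

```bash
python3 - <<'E'
from hk import *
p=hook(("scene",))
o=manip.get_obs();R=Rn.from_quat(o["ee_rot"]).as_matrix();T=o["position"]
tip=T+R@[.1305,0,.0444]; print(o["ft_force"],"tip",tip,tocab(tip[:2]))
cv2.imwrite("pics/s5c.png",cv2.resize(p["img"][220:290,260:340,::-1],None,fx=8,fy=8,interpolation=cv2.INTER_CUBIC))
t=CO-.0335*CX-.1305*CX; plan([(*t,.076,13)])
E
```

```text
scene 111 rod y at 0: 0.0003 yaw 0.01 z top at 60,130 [0.0012 0.006 ] end x [0.138  0.1392] leg 147 [0.1231 0.0016 0.054 ] 0.0595
  red x range -0.0423 0.0501
[-0.6953997   0.27452821 -1.58305158] tip [ 0.66221587 -0.06509394  0.05556028] [-0.03278206  0.00020454]
[-0.0047, 0.0016, 0.1592] spin -0.001 dist 0.024
```

View pics/s5c.png

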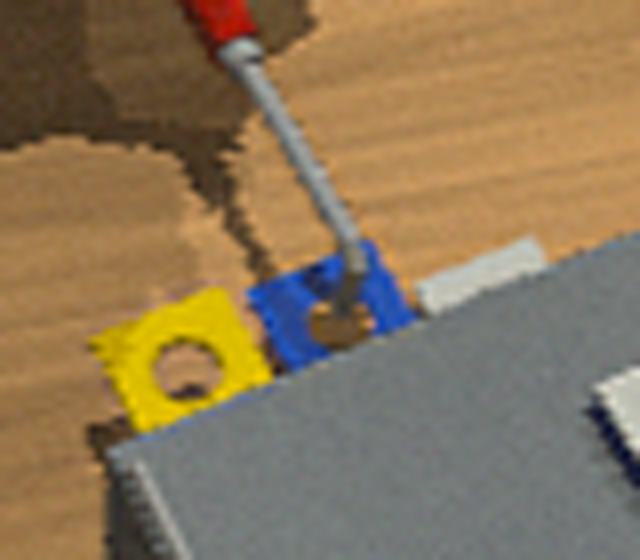

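The tip (crop (345,312)) is entering the hole (340,322), so I continue slowly.

Call:
carry_out --pt "-0.004 0 0.04 0 -1" --pt "-0.004 0 0.08 0 -1" --pt "-0.004 0 0.08 0 -1"

```text
clock: 10.92
position: [0.5338, -0.0943, 0.087]
ee_rot: [0.994, 0.113, -0.0, -0.0]
ft_force: [-0.7, 0.4, -1.9]
grip_width: 0.169
grasp_force: 97.8
```

Call:
carry_out --pt "0 0 0.04 0 -1" --pt "0 0 0.08 0 -1" --pt "0 0 0.08 0 -1" --pt "0 0 0.08 0 -1"

```text
clock: 11.42
position: [0.5342, -0.0945, 0.0756]
ee_rot: [0.994, 0.113, 0.0, 0.0]
ft_force: [-0.1, 0.1, -2.2]
grip_width: 0.168
grasp_force: 97.8
```

```bash
python3 - <<'E'
from hk import *
p=hook(("scene",))
o=manip.get_obs();R=Rn.from_quat(o["ee_rot"]).as_matrix();T=o["position"]
tip=T+R@[.1305,0,.0444]; print(o["ft_force"],o["torque"],"tip",tip,tocab(tip[:2]), "pull dir tool",R.T@[*-CX,0])
cv2.imwrite("pics/s6c.png",cv2.resize(p["img"][220:290,260:340,::-1],None,fx=8,fy=8,interpolation=cv2.INTER_CUBIC))
E
```

```text
scene 107 rod y at 0: -0.0003 yaw 0.28 z top at 60,130 [0.0015 0.0054] end x [0.1379 0.1392] leg 151 [0.1237 0.0012 0.0314] 0.0462
  red x range -0.0074 0.05
[ 0.04463533  0.28260341 -0.91212212] [-0.01548878  0.0423544   0.05590468] tip [ 0.66140951 -0.0651106   0.03127466] [-0.03357151  0.0003697 ] pull dir tool [-9.99999965e-01  1.59779420e-04 -2.08831346e-04]
```

View pics/s6c.png

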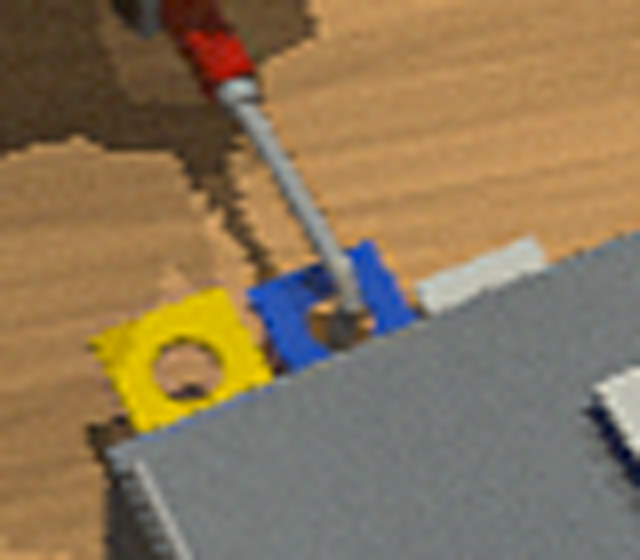

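The tip is through the blue hole, at crop (345,325). Now I draw the tray out slowly, stopping short of the earliest stop position.

Call:
carry_out --pt "-0.01 0 0 0 -1" --pt "-0.025 0 0 0 -1" --pt "-0.045 0 0 0 -1" --pt "-0.07 0 0 0 -1" --pt "-0.1 0 0 0 -1" --pt "-0.13 0 0 0 -1" --pt "-0.16 0 0 0 -1" --pt "-0.19 0 0 0 -1" --pt "-0.22 0 0 0 -1" --pt "-0.25 0 0 0 -1" --pt "-0.28 0 0 0 -1" --pt "-0.3 0 0 0 -1" --pt "-0.3 0 0 0 -1"

```text
clock: 13.1
position: [0.4898, -0.1046, 0.0755]
ee_rot: [0.994, 0.113, -0.0, -0.0]
ft_force: [2.7, 0.5, -1.9]
grip_width: 0.17
grasp_force: 97.6
```

```bash
cat > st.py <<'E'
from hk import *
o=manip.get_obs();R=Rn.from_quat(o["ee_rot"]).as_matrix();T=o["position"]
tip=T+R@[.1305,0,.0444]; fs=[]
p=hook(("scene",)); C=cloud(p)
for i in range(4): fs.append(manip.get_obs()["ft_force"]); camera("top")
F=np.mean(fs,0); print(o["clock"],"F pull",(F[:2]@CX).round(2),F.round(2),o["torque"].round(2),"tip",tip.round(4),tocab(tip[:2]).round(4),"yaw",np.degrees(np.arctan2(R[1,0],R[0,0])).round(2))
hsv=cv2.cvtColor(p["img"],cv2.COLOR_RGB2HSV).astype(int);H,S=hsv[...,0],hsv[...,1]
m=(H>105)&(H<125)&(S>150)&np.all((C>[.45,-.2,.03])&(C<[.8,.1,.056]),-1)
q=tocab(C[m][:,:2]); print("blue front x",np.percentile(q[:,0],[2,98]).round(4),"hole from front",(np.percentile(q[:,0],2)+.0225).round(4))
E
python3 st.py
```

```text
scene 104 rod y at 0: -0.0 yaw 0.08 z top at 60,130 [0.0006 0.0056] end x [0.1388 0.1599] leg 168 [0.1349 0.0007 0.0311] 0.0464
  red x range -0.0395 0.0493
13.1 F pull 1.49 [ 1.42  0.47 -1.2 ] [ 0.1  -0.38  0.01] tip [ 0.617  -0.0753  0.031 ] [-0.0792  0.0004] yaw 12.98
blue front x [-0.0932 -0.0578] hole from front -0.0707
```

Call:
carry_out --pt "-0.01 0 0 0 -1" --pt "-0.03 0 0 0 -1" --pt "-0.06 0 0 0 -1" --pt "-0.09 0 0 0 -1" --pt "-0.12 0 0 0 -1" --pt "-0.15 0 0 0 -1" --pt "-0.18 0 0 0 -1" --pt "-0.21 0 0 0 -1" --pt "-0.24 0 0 0 -1" --pt "-0.27 0 0 0 -1" --pt "-0.29 0 0 0 -1" --pt "-0.3 0 0 0 -1" --pt "-0.3 0 0 0 -1"

```text
clock: 14.98
position: [0.4462, -0.1147, 0.0755]
ee_rot: [0.994, 0.113, -0.0, -0.0]
ft_force: [3.2, -0.1, -2.1]
grip_width: 0.171
grasp_force: 97.6
```

```bash
python3 st.py
```

```text
scene 97 rod y at 0: 0.0008 yaw -0.36 z top at 60,130 [0.0001 0.0057] end x [0.1386 0.1398] leg 157 [0.1344 0.0005 0.0311] 0.049
  red x range -0.0107 0.0525
14.975 F pull 2.04 [ 1.92  0.75 -1.9 ] [ 0.19 -0.5   0.01] tip [ 0.5734 -0.0853  0.031 ] [-0.1239  0.0005] yaw 12.99
blue front x [-0.1371 -0.0343] hole from front -0.1146
```

Call:
carry_out --pt "-0.01 0 0 0 -1" --pt "-0.02 0 0 0 -1" --pt "-0.03 0 0 0 -1" --pt "-0.04 0 0 0 -1"

```text
clock: 15.72
position: [0.4405, -0.116, 0.0756]
ee_rot: [0.994, 0.113, 0.0, -0.0]
ft_force: [3.8, 0.7, -2.1]
grip_width: 0.169
grasp_force: 97.6
```

Call:
carry_out --pt "-0.006 0 0 0 -1" --pt "-0.012 0 0 0 -1"

```text
clock: 15.98
position: [0.4388, -0.1164, 0.0755]
ee_rot: [0.994, 0.113, 0.0, -0.0]
ft_force: [4.0, 0.9, -3.0]
grip_width: 0.175
grasp_force: 97.6
```

Call:
carry_out --pt "-0.006 0 0 0 -1" --pt "-0.01 0 0 0 -1"

```text
clock: 16.23
position: [0.4374, -0.1167, 0.0755]
ee_rot: [0.994, 0.113, 0.0, -0.0]
ft_force: [4.9, 0.9, -3.6]
grip_width: 0.163
grasp_force: 97.6
```

Call:
carry_out --pt "-0.005 0 0 0 -1" --pt "-0.009 0 0 0 -1"

```text
clock: 16.48
position: [0.436, -0.117, 0.0755]
ee_rot: [0.994, 0.113, 0.0, -0.0]
ft_force: [3.9, 1.5, -2.9]
grip_width: 0.17
grasp_force: 97.6
```

Call:
carry_out --pt "-0.005 0 0 0 -1" --pt "-0.009 0 0 0 -1"

```text
clock: 16.73
position: [0.4347, -0.1173, 0.0755]
ee_rot: [0.994, 0.113, 0.0, -0.0]
ft_force: [3.6, 1.1, -2.7]
grip_width: 0.169
grasp_force: 97.6
```

Call:
carry_out --pt "-0.005 0 0 0 -1" --pt "-0.009 0 0 0 -1"

```text
clock: 16.98
position: [0.4334, -0.1176, 0.0755]
ee_rot: [0.994, 0.113, -0.0, -0.0]
ft_force: [4.0, 1.4, -2.0]
grip_width: 0.169
grasp_force: 97.6
```

Call:
carry_out --pt "-0.005 0 0 0 -1" --pt "-0.009 0 0 0 -1"

```text
clock: 17.23
position: [0.4321, -0.1179, 0.0755]
ee_rot: [0.994, 0.113, 0.0, -0.0]
ft_force: [4.2, 0.8, -2.7]
grip_width: 0.163
grasp_force: 97.6
```

Call:
carry_out --pt "-0.005 0 0 0 -1" --pt "-0.009 0 0 0 -1"

```text
clock: 17.48
position: [0.4313, -0.1181, 0.0757]
ee_rot: [0.994, 0.113, 0.001, 0.0]
ft_force: [7.9, 2.3, -4.6]
grip_width: 0.169
grasp_force: 97.5
```

Call:
carry_out --pt "-0.003 0 0 0 -1" --pt "-0.003 0 0 0 -1"

```text
clock: 17.73
position: [0.4313, -0.1182, 0.0758]
ee_rot: [0.994, 0.113, 0.001, 0.0]
ft_force: [8.6, 2.9, -4.4]
grip_width: 0.168
grasp_force: 97.5
```

```bash
python3 st.py
```

```text
scene 96 rod y at 0: 0.0003 yaw -0.12 z top at 60,130 [0.001  0.0049] end x [0.1382 0.1395] leg 155 [0.1345 0.0007 0.0316] 0.0459
  red x range -0.0128 0.0485
17.725 F pull 8.46 [ 8.15  2.28 -4.22] [ 0.38 -1.5   0.06] tip [ 0.5585 -0.0888  0.0317] [-0.1391  0.0005] yaw 13.01
blue front x [-0.1515 -0.0412] hole from front -0.129
```

Call:
carry_out --pt "-0.003 0 0 0 -1" --pt "-0.006 0 0 0 -1" --pt "-0.006 0 0 0 -1" --pt "-0.006 0 0 0 -1" --pt "-0.006 0 0 0 -1"

```text
clock: 18.6
position: [0.4311, -0.1182, 0.076]
ee_rot: [0.994, 0.114, 0.002, 0.0]
ft_force: [11.2, 2.1, -5.9]
grip_width: 0.163
grasp_force: 97.5
```

```bash
python3 st.py
```

```text
scene 94 rod y at 0: 0.001 yaw -0.53 z top at 60,130 [0.001  0.0066] end x [0.138  0.1407] leg 155 [0.1347 0.0008 0.0321] 0.048
  red x range -0.0068 0.0505
18.6 F pull 11.25 [10.91  2.74 -6.28] [ 0.42 -2.03 -0.01] tip [ 0.5584 -0.0888  0.0321] [-0.1393  0.0005] yaw 13.03
blue front x [-0.1522 -0.0422] hole from front -0.1297
```

Call:
carry_out --pt "0 0 0 0 -1" --pt "0 0 0 0 -1" --pt "0 0 0 0 -1" --pt "0.01 0 0 0 -1" --pt "0.02 0 0 0 -1" --pt "0.03 0 0 0 -1" --pt "0.04 0 0 0 -1" --pt "0.045 0 0 0 -1" --pt "0.045 0 0 0 -1"

```text
clock: 19.98
position: [0.436, -0.1171, 0.0755]
ee_rot: [0.994, 0.113, -0.0, -0.0]
ft_force: [-1.3, 0.1, -2.1]
grip_width: 0.167
grasp_force: 97.8
```

```bash
python3 st.py
```

```text
scene 120 rod y at 0: 0.0001 yaw -0.04 z top at 60,130 [-0.0005  0.009 ] end x [0.1596 0.16  ] leg 188 [0.1354 0.0007 0.0313] 0.0443
  red x range -0.012 0.0506
19.975 F pull -0.12 [-0.16  0.14 -1.76] [-0.03 -0.02 -0.06] tip [ 0.5631 -0.0877  0.031 ] [-0.1344  0.0004] yaw 12.99
blue front x [-0.1518 -0.0401] hole from front -0.1293
```

Call:
carry_out --pt "0.01 0 0 0 -1" --pt "0.01 0 -0.04 0 -1" --pt "0.01 0 -0.1 0 -1" --pt "0.01 0 -0.2 0 -1" --pt "0.01 0 -0.32 0 -1" --pt "0.01 0 -0.46 0 -1" --pt "0.01 0 -0.46 0 -1" --pt "0.01 0 -0.46 0 -1"

```text
clock: 21.22
position: [0.4373, -0.1165, 0.1443]
ee_rot: [0.994, 0.113, -0.0, -0.0]
ft_force: [0.8, 0.2, -2.0]
grip_width: 0.166
grasp_force: 97.9
```

```bash
python3 st.py; python3 - <<'E'
from hk import *
plan([(.44,-.19,.145,8.7),(.4723,-.247,.145,8.7)])
E
```

```text
scene 106 rod y at 0: -0.0001 yaw 0.14 z top at 60,130 [0.0001 0.0058] end x [0.1386 0.1389] leg 12 [0.1344 0.0009 0.0349] 0.0445
  red x range -0.049 0.0496
21.225 F pull 0.18 [ 0.23 -0.21 -1.35] [-0.04  0.04 -0.02] tip [ 0.5645 -0.0871  0.0999] [-0.133   0.0007] yaw 13.0
blue front x [-0.1518 -0.0418] hole from front -0.1293
[-0.0915, 0.4802, -0.0064] spin 0.143 dist 0.073
[0.1554, 0.4082, -0.0002] spin -0.0 dist 0.066
```

Call:
carry_out --pt "-0.03 0.12 0 0.04 -1" --pt "-0.06 0.28 0 0.1 -1" --pt "-0.09 0.42 0 0.143 -1" --pt "-0.09 0.48 0 0.143 -1" --pt "-0.09 0.48 0 0.143 -1"

```text
clock: 22.1
position: [0.4405, -0.1905, 0.1444]
ee_rot: [0.997, 0.075, -0.0, 0.0]
ft_force: [-0.7, 0.1, -2.0]
grip_width: 0.166
grasp_force: 97.9
```

Call:
carry_out --pt "0.05 0.12 0 0 -1" --pt "0.1 0.26 0 0 -1" --pt "0.155 0.4 0 0 -1" --pt "0.155 0.408 0 0 -1" --pt "0.155 0.408 0 0 -1" --pt "0.155 0.408 0 0 -1"

```text
clock: 22.85
position: [0.4727, -0.2459, 0.1444]
ee_rot: [0.997, 0.076, 0.0, -0.0]
ft_force: [0.1, -0.2, -1.7]
grip_width: 0.171
grasp_force: 98.1
```

```bash
python3 - <<'E'
from hk import *
o=manip.get_obs(); print(o["clock"],o["position"],o["ft_force"])
hook(("scene",)); plan([(.4723,-.247,.076,8.72),(.4723,-.247,.0655,8.72)])
E
```

```text
22.85 [ 0.47269342 -0.24589121  0.14443423] [ 0.11420659 -0.18827572 -1.65502136]
scene 112 rod y at 0: -0.0006 yaw 0.03 z top at 60,130 [0.0009 0.0054] end x [0.1387 0.1404] leg 10 [1.346e-01 1.000e-04 3.670e-02] 0.0438
  red x range -0.0304 0.0503
[-0.0043, 0.0066, 0.4568] spin 0.001 dist 0.069
[-0.0, 0.0001, 0.07] spin -0.0 dist 0.01
```

Call:
carry_out --pt "-0.004 0.004 0.12 0 -1" --pt "-0.004 0.005 0.27 0 -1" --pt "-0.004 0.005 0.4 0 -1" --pt "-0.004 0.005 0.45 0 -1" --pt "-0.004 0.005 0.45 0 -1"

```text
clock: 23.52
position: [0.472, -0.2478, 0.0766]
ee_rot: [0.997, 0.076, -0.0, -0.0]
ft_force: [0.3, -0.0, -1.6]
grip_width: 0.169
grasp_force: 98.1
```

```bash
python3 - <<'E'
from hk import *
o=manip.get_obs(); print(o["clock"],o["position"],o["ft_force"])
plan([(.4723,-.247,.0655,8.72)])
E
```

```text
23.525 [ 0.47204297 -0.24776412  0.07657324] [ 0.28053774 -0.03192052 -1.61222789]
[0.0025, -0.0048, 0.0738] spin -0.001 dist 0.011
```

Call:
carry_out --pt "0.002 -0.004 0.02 0 -1" --pt "0.002 -0.004 0.04 0 -1" --pt "0.002 -0.004 0.06 0 -1" --pt "0.002 -0.004 0.071 0 -1" --pt "0.002 -0.004 0.071 0 -1" --pt "0.002 -0.004 0.071 0 -1"

```text
clock: 24.28
position: [0.4726, -0.2471, 0.0665]
ee_rot: [0.997, 0.076, 0.0, 0.0]
ft_force: [-0.3, -0.5, -2.1]
grip_width: 0.17
grasp_force: 98.1
```

Call:
carry_out --pt "0 0 0.006 0 -1" --pt "0 0 0.006 0 -1" --pt "0 0 0.006 0 -0.6" --pt "0 0 0.006 0 -0.6" --pt "0 0 0.006 0 -0.3" --pt "0 0 0.006 0 0.2" --pt "0 0 0.006 0 1" --pt "0 0 0.006 0 1" --pt "0 0 0.006 0 1" --pt "0 0 0.006 0 1"

```text
clock: 25.52
position: [0.4725, -0.247, 0.0654]
ee_rot: [0.997, 0.076, -0.0, -0.0]
ft_force: [0.4, 0.1, 0.4]
grip_width: 0.997
grasp_force: 0.0
```

Call:
carry_out --pt "0 0 -0.05 0 1" --pt "0 0 -0.15 0 1" --pt "0 0 -0.35 0 1" --pt "0 0 -0.6 0 1" --pt "0 0 -0.85 0 1" --pt "0 0 -0.85 0 1" --pt "0 0 -0.85 0 1"

```text
clock: 26.4
position: [0.4724, -0.2469, 0.1931]
ee_rot: [0.997, 0.076, 0.0, -0.0]
ft_force: [0.6, -0.7, -0.4]
grip_width: 0.995
grasp_force: 0.0
```

```bash
python3 - <<'E'
from m import *
p,C=meas("scene"); cv2.imwrite("pics/s7.png",p["img"][:,:,::-1])
C2=C[np.all((C>[.54,-.3,.05])&(C<[.66,-.15,.075]),-1)]
print("rod",C2[:,0].max(),C2[:,2].mean(),C2.mean(0))
E
```

```text
scene
 table z -0.0006
 red 77 [ 0.4855 -0.2459  0.0684] med z 0.069
 red rect ((472.2345886230469, -247.5646514892578), (101.48218536376953, 14.274393081665039), 9.773193359375)
 cab ((815.5732421875, -29.576766967773438), (251.34893798828125, 200.4298553466797), 12.857123374938965) 0.0941
[[671.0, 40.0], [715.0, -155.0], [960.0, -99.0], [916.0, 96.0]]
  blue 141 [ 0.5738 -0.096   0.044 ] ((602.1368408203125, -118.02767944335938), (52.82477569580078, 154.85264587402344), 51.70766067504883)
  yellow 181 [ 0.677  -0.1236  0.0706] ((678.028076171875, -122.69868469238281), (37.38206100463867, 45.949344635009766), 13.216203689575195)
rod 0.6121515441843635 0.060868795132739156 [ 0.57039456 -0.22408664  0.0608688 ]
```

View pics/s7.png

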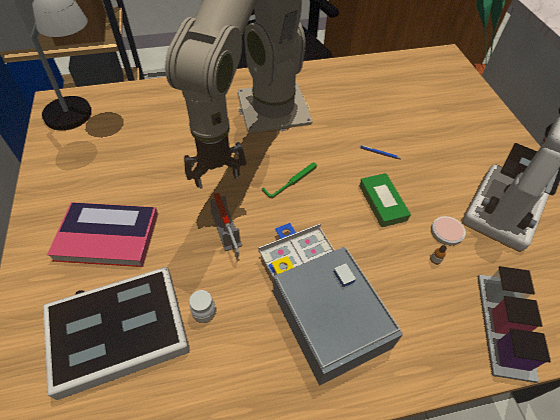

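The blue tray is fully out (tab at (286,231)). The hook lies level in its rest at (226,220), the gripper is clear, and the other things are where they were.

```bash
python3 -c "
from h import *
print(ticket.hand_in())"
```

```text
the job is handed in; nothing more can be done
None
```

The job is handed in (no verdict was returned): the blue tray was drawn to its stop and held at about 11 N, then left fully out, and the red hook is back level in its rest, with nothing else seen to move.

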